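Bring a spread snap ring to its groove on an axle stub

ROBOT

A 7-joint arm with a two-finger parallel gripper is mounted at the origin on a cart in front of the work surface, level with it; the furniture and walls round the work are solid. World frame = base frame: x ahead of the robot, y to its left, z up, the work surface at z = 0. Lengths are in mm, angles in rad, forces in N, time in s.
With the tool pointing down it reaches from about 425 to 1025 mm from the base axis. Payload 9.4 kg.
Tool frame: the origin (TCP) lies between the finger pads; the fingertips stand 25 mm ahead of it and the grasp point (between the pads) lies 6 mm ahead of it; z points along the fingers, y is the line along which they close (so a half turn about z gives the same grasp; the last joint's range is limited). The gripper opens to 93 mm and grips with 3 to 60 N. Pads are 15 mm wide; open, the fingers measure 128 mm over their backs; the gripper's body (75 mm by 188 mm) begins 65 mm behind the grasp point.
Start: joints at [-1.192, 0.599, -0.003, 1.599, 0.002, 0.943, -0.08], TCP at [319.134, 650.982, 243.618] pointing down, gripper open.
Joint ranges: [-2.57, 2.57], [-0.35, 1.97], [-1.29, 1.29], [0.11, 2.56], [-1.05, 4.19], [0.11, 1.86], [-2.63, 2.63]. Speed limits (rad/s): [2.22, 2.22, 3.01, 3.01, 3.14, 3.14, 3.14].

INTERFACE

Orientations are given as [roll, pitch, yaw] about the fixed x, y, z axes, in that order (R = Rz(yaw) Ry(pitch) Rx(roll)).
In Python, from workcell import telemetry, viewer, job gives the robot as it stands.
- The arm moves only by the tool carry_out, never from a script. Its argument "commands" is a list of rows, each a list of 5 numbers: the shift along the tool's x, y, z as a fraction of full scale, then the turn about the tool's z as a fraction of full scale, then the closure, from 0 (fully open) to 1 (shut). A call has 1 to 12 rows; each row is the pose to reach, as a shift and turn from the pose commanded when the call began, along the tool's axes at that moment, turning the shorter way round; what a row does not reach only later rows make up. Full scale, the value 1, is 0.25 m for a shift and pi rad for a turn. A row lasts 1/12 s, in which the tool goes at most 41.7 mm and 7.16 degrees, less where a joint would pass 70% of its speed; a pose out of reach is approached as far as the arm can. A call with a number of a shift or a turn outside -1 to 1 is refused whole. A call with a gripper value outside its range is refused whole. The fingers move at their own pace and stop on an object; the grip force is fixed at half the most. Time passes only in rows, so rows that repeat a pose let the fingers close. It gives the time, the measured TCP pose, the force, the opening and the grip force at its end, in the units of the state.
- telemetry.get_state(): the state, without advancing time (a new reading comes with each control period).
- viewer.get_image(name): name is "scene" or "side" or "wrist"; returns (picture, depth): 480x640x3 uint8, blue, green, red; 480x640 float32, mm along the optical axis (not along the pixel's ray), 0 where there is no reading.
- viewer.calibration(name): a dict with "mtx" (3x3 intrinsics, pixels), "position" and "rotation" of the camera in the world. Camera axes: x right, y down, z forward; pixel columns grow to the right and rows downward; lengths in mm; the calibration is good to about 2 mm. A picture is of the moment at which its call begins: read the wrist's pose just before it. calibration takes no time and is no camera call; for the wrist camera it gives the pose at the moment of the call.
- job.job_done(): hands the job in; it is judged then, once.
The state is a dict: "time_s": time; "qpos": joint angles; "qvel": joint speeds; "tau": joint torques, N m; "position": TCP position; "ee_rot": TCP orientation; "force": force on the tool from outside, world axes, zero at the start; "wrist_torque": the same for the moment, N m; "finger_gap": finger opening in mm; "finger_force": force on a finger pad.
Only numpy, scipy, OpenCV 4.12 (cv2) and the standard library are available. Lean on these libraries where they do the work, as an engineer would, in place of code of your own. Each camera call takes 0.05 s, during which the arm holds its last target. There are 200 camera calls.

TASK

Pick up the orange-handled snap-ring pliers by squeezing both grips together so that the brass snap ring at its tips is spread wide, bring the spread ring over the top of the upright axle stub and lower it, level and centred, until it lies in the groove just above the blue bearing housing without leaning on the housing. The program finishes while holding: keep squeezing the pliers so that the ring stays spread in the groove, and do not let go. Leave the other things on the bench where they are.

Things in the scene. Friction and masses are not known exactly. Their poses are not given: they have to be found in the camera images.
- pliers_grip (a point): Mid-point between the two orange grips of the pliers, half-way up (10 mm above the bench as it lies): squeeze here, along y. x points level along the pliers to the ring, z up. Grips: bars 20 mm tall, 10 mm thick, from 30 mm behind this point to 25 mm ahead. Over their outer faces 52 mm here, 62 mm at the rear ends at rest; squeezed to the stop 36 mm, faces parallel. Pivot 50 mm ahead.
- ring_mid (a point): Centre of the brass snap ring on the bent tips of the pliers, 104 mm ahead of pliers_grip along x and 8 mm lower, fixed in the pliers; z is the ring's axis. Two halves of 4 mm wire, inner radius 8.5 mm closed. Fully spread each half has moved 9 mm sideways, about 4 mm clear of the stub; outer width then 43 mm. The steel jaws lie behind the ring, 5 to 13 mm above its centre.
- jaw_left (a joint): Spread of the left jaw of the pliers, rad: 0 at rest (ring closed), 0.165 squeezed to the stop (ring wide open). Sprung shut: squeezing at pliers_grip takes 5 N to start and 9 N to hold at the stop; a grip of 20 to 60 N suits. The pliers weigh about 0.17 kg.
- jaw_right (a joint): The same for the right jaw: 0 at rest, 0.165 fully squeezed.
- stub_groove (a point): Centre of the groove in the axle stub, on its axis, z up. The stub is a fixed upright steel shaft of 20 mm diameter; the groove is 10 mm high, 16 mm in diameter, from 50 to 60 mm above the bench. Right below it is the flat top, 58 mm across, of a blue bearing housing on a flange of 84 mm diameter and 14 mm height.
- stub_tip (a point): Centre of the axle stub's upper end, 86 mm above the bench, 31 mm above the groove's centre; its edge is chamfered by 4 mm.
- pliers_blue: Small blue-handled pliers lying flat, 46x152x11 mm, a bystander; origin at the centre of the underside.
- tape_masking: Roll of masking tape lying flat, 103x101x25 mm, a bystander; origin at the centre of the underside.
- heatsink_1: Black finned heat sink, 28x34x22 mm, a bystander; origin at the centre of the underside.
- driver_red: Red-handled screwdriver lying flat, 23x187x28 mm, a bystander; origin at the centre of the underside.
- pen_1: White and blue pen lying flat, 11x145x9 mm, a bystander; origin at the centre of the underside.
- board_a: Long green circuit board lying flat, 70x160x13 mm, a bystander; origin at the centre of the underside.

How it is judged:
By the outcome, as a careful person would: the job done as asked, in the order asked, and still so for the second after the job is handed in, while the arm keeps its last pose, push and grip.
It also fails if it takes over 40 s, if anything falls off the work surface, if the arm or the gripper's body presses on something with over 40 N, if the wrist force passes 120 N, or if a joint passes its speed limit or range.

## Working session

There is one attempt and no reset: what is moved stays moved. The work goes in short steps, Python scripts to look and compute and a tool call to move; the robot and the scene stay as the last step left them, time stands still between calls to the robot, and variables do not carry over. Pictures are saved under pics/ and viewed, at most 10 in all, crops included, and the job is handed in when it is done.

Besides the shell and the picture viewer there is one more tool, called after ">>>" as name([rows], argument=value, ...), one row to a line, values as JSON. carry_out: Moves the arm, as the interface text tells. Its arguments: {"type":"object","properties":{"commands":{"type":"array"}},"required":["commands"]}

```bash
mkdir -p pics
cat > h.py <<'E'
import numpy as np, cv2
from workcell import telemetry, viewer, job
def look(name):
    c=viewer.calibration(name); im,d=viewer.get_image(name)
    return im,d,c
def pts(d,c):
    v,u=np.mgrid[:480,:640]; K=np.array(c["mtx"])
    r=np.stack([(u-K[0,2])/K[0,0],(v-K[1,2])/K[1,1],np.ones(u.shape)],-1)*d[...,None]
    return r@np.array(c["rotation"]).T+np.array(c["position"])
E
python3 - <<'E'
from h import *
s=telemetry.get_state();print(s)
for n in ("scene","side","wrist"):
    im,d,c=look(n); cv2.imwrite(f"pics/{n}0.png",im); np.savez(f"{n}0.npz",im=im,P=pts(d,c),d=d)
    print(n,c["position"],c["rotation"])
E
```

```text
{'time_s': 0.0, 'qpos': array([-1.19166941,  0.60014966, -0.00256667,  1.60008941,  0.00175532,
        0.9428646 , -0.07976989]), 'qvel': array([1.48568291e-03, 2.13431308e-05, 4.31100681e-04, 3.67455693e-04,
       2.53545992e-04, 8.85051060e-04, 7.11188760e-05]), 'tau': array([ 6.35876222e-05, -7.65087390e+01,  1.49770807e+00, -2.52344334e+01,
       -5.24324016e-02,  1.72487518e-02,  1.59737233e-04]), 'position': array([318.9510435 , 650.60331288, 242.75629074]), 'ee_rot': array([-3.14008628e+00,  8.96802737e-05,  2.68584743e+00]), 'force': array([-1.31413445, -0.81971939,  0.59533856]), 'wrist_torque': array([ 0.03612285, -0.01907556, -0.01317618]), 'finger_force': 0.0, 'finger_gap': 92.97011690322299}Traceback (most recent call last):
  File "<stdin>", line 4, in <module>
  File "h.py", line 9, in pts
    return r@np.array(c["rotation"]).T+np.array(c["position"])
           ~~~~~~~~~~~~~~~~~~~~~~~~~~~^~~~~~~~~~~~~~~~~~~~~~~~
ValueError: operands could not be broadcast together with shapes (480,640) (3,)
```

```bash
cat > h.py <<'E'
import numpy as np, cv2
from scipy.spatial.transform import Rotation as Ro
from workcell import telemetry, viewer, job
def rot(r):
    r=np.array(r,float)
    return r if r.shape==(3,3) else Ro.from_euler("xyz",r).as_matrix()
def look(name):
    c=viewer.calibration(name); im,d=viewer.get_image(name)
    return im,d,c
def pts(d,c):
    v,u=np.mgrid[:480,:640]; K=np.array(c["mtx"])
    r=np.stack([(u-K[0,2])/K[0,0],(v-K[1,2])/K[1,1],np.ones(u.shape)],-1)*d[...,None]
    return r@rot(c["rotation"]).T+np.array(c["position"])
E
python3 - <<'E'
from h import *
for n in ("scene","side","wrist"):
    im,d,c=look(n); cv2.imwrite(f"pics/{n}0.png",im); P=pts(d,c); np.savez(f"{n}0.npz",im=im,P=P,d=d)
    print(n,c["position"],c["rotation"],c["mtx"][0][0])
    h=cv2.cvtColor(im,cv2.COLOR_BGR2HSV)
    for nm,lo,hi in (("orange",(5,150,120),(18,255,255)),("blue",(100,120,60),(125,255,255))):
        m=cv2.inRange(h,lo,hi); k,l,st,ce=cv2.connectedComponentsWithStats(m)
        for i in range(1,k):
            if st[i,4]>60:
                q=P[(l==i)&(d>0)]
                print(nm,st[i],ce[i].round(),np.median(q,0).round(1) if len(q) else None,q.min(0).round(),q.max(0).round())
E
```

```text
scene [  59.60015431 -793.9728039   681.79958251] [-2.16862485 -0.01799592 -0.56697514] 620.8735233250435
orange [402   0   9  16  74] [406.   8.] [788.8  55.2 416.9] [774.  27. 400.] [809.  61. 431.]
orange [411   4  16  11  73] [419.   9.] [815.   56.3 413.8] [745. -45. 397.] [847.  61. 437.]
orange [579  80  38  26 115] [598.  95.] [ 796.  -342.7  389.2] [ 756. -347.  349.] [ 888. -270.  406.]
orange [498 132  18  22 117] [505. 142.] [ 754.  -242.7  286.2] [ 737. -251.  246.] [ 843. -186.  302.]
orange [467 190  18   9  67] [476. 194.] [ 802.4 -162.8  148.5] [ 753. -197.  132.] [ 848. -138.  175.]
orange [272 259  27  18 266] [285. 268.] [506.4 -19.2  15. ] [481. -24.   1.] [547.  10.  23.]
orange [291 268  21  23 243] [301. 279.] [513.4 -61.2  15.5] [489. -73.  -2.] [545. -27.  23.]
orange [565 347  64  33 744] [598. 364.] [ 775.1 -473.2   25.3] [ 654. -554.    6.] [ 835. -459.  178.]
blue [ 539   65   62   29 1072] [568.  81.] [ 413.7 -552.   541.6] [ 408. -561.  535.] [ 438. -529.  548.]
blue [378  75  32  20 261] [393.  84.] [798.3  75.6 271.7] [762.  49. 249.] [839.  80. 288.
[... 1647 characters left out ...]
3.    65.]
blue [237 122  15   9  81] [243. 125.] [ 787.5 -112.9  277. ] [ 768. -118.  262.] [ 801. -108.  283.]
blue [188 132  23  20 250] [200. 143.] [808.  -11.2 267.5] [781. -14. 247.] [847.  22. 289.]
blue [350 216  33  25 515] [365. 229.] [ 556.5 -238.6   22.9] [ 527. -292.    4.] [ 607. -220.   52.]
blue [215 306  29  22 110] [230. 315.] [656.6 129.6   9.7] [613. 123.   7.] [693. 145.  13.]
blue [210 308  17  28  93] [217. 324.] [655.6 166.1  10.4] [625. 136.   7.] [696. 177.  13.]
wrist [247.44655663 686.173624   384.14189847] [2.85183191 0.00338788 1.11412034] 359.8816190819119
blue [ 251    0  204  104 7867] [339.  37.] [ 110.6  794.  -604.7] [-113.  675. -907.] [ 160. 1185.  102.]
```

View pics/scene0.png

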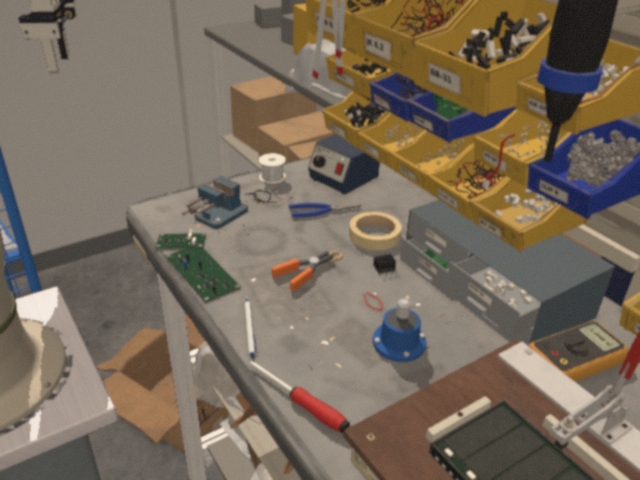

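View pics/side0.png

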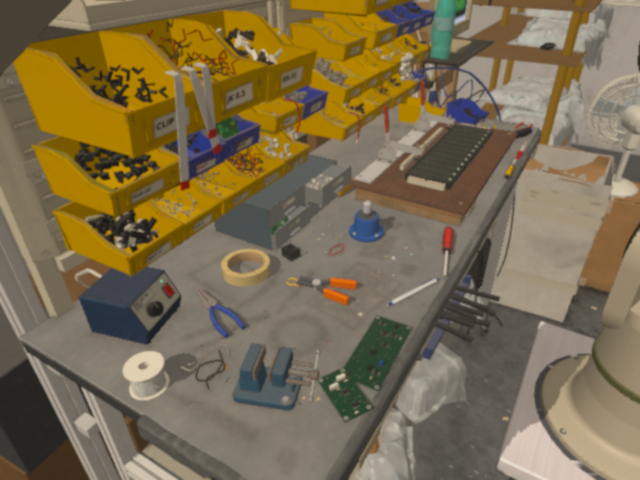

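The scene view shows the orange pliers at about (300,275), with the ring at about (340,256) and the stub at (403,310) on its blue housing. The side view shows the pliers at about (330,287) and the stub at (366,210). Next I measure the main points.

Run:
```python
from h import *
for n in ("scene","side"):
    z=np.load(f"{n}0.npz"); im,P,d=z["im"],z["P"],z["d"]
    h=cv2.cvtColor(im,cv2.COLOR_BGR2HSV)
    reg=(d>0)&(P[...,2]>-4)&(P[...,2]<100)
    box=lambda a,b,c,e:reg&(P[...,0]>a)&(P[...,0]<b)&(P[...,1]>c)&(P[...,1]<e)
    m=box(560,680,-110,60)&(cv2.inRange(h,(15,80,90),(32,255,255))>0)
    q=P[m];v,u=np.nonzero(m);print(n,"brass",m.sum(),np.median(q,0).round(1) if len(q) else 0,u.mean() if len(u) else 0,v.mean() if len(v) else 0)
    m=box(470,640,-350,-190)&(P[...,2]>60)
    q=P[m];print(n,"stub",m.sum(),np.median(q,0),q.min(0),q.max(0))
    m=box(470,640,-350,-190)&(P[...,2]>81)
    q=P[m];print(n,"tip",m.sum(),q.mean(0))
    m=box(460,560,-110,40)&(cv2.inRange(h,(5,150,120),(18,255,255))>0)
    k,l,st,ce=cv2.connectedComponentsWithStats(m.astype(np.uint8))
    for i in range(1,k):
        q=P[(l==i)&(P[...,2]>15)]
        if len(q)>40:
            vv=np.linalg.svd(q[:,:2]-q[:,:2].mean(0))[2][0];print("grip",len(q),q.mean(0).round(1),np.arctan(vv[1]/vv[0]),q.min(0).round(),q.max(0).round())
```

```text
scene brass 304 [671.7 -13.6  12.7] 352.00657894736844 242.26644736842104
scene stub 233 [ 563.41168203 -271.66562089   77.6068287 ] [ 556.85276517 -278.74326263   60.09635647] [ 576.87398159 -258.97534059   88.34914838]
scene tip 98 [ 566.06525257 -269.02340211   84.11772734]
grip 132 [506.3 -17.6  18.6] -0.0015162285896560617 [481. -24.  15.] [533.  -8.  23.]
grip 127 [514.3 -60.1  18.8] 0.34704973152585433 [490. -73.  15.] [541. -46.  23.]
side brass 305 [6.716e+02 2.000e-01 1.080e+01] 269.672131147541 276.1475409836066
side stub 96 [ 565.60753323 -256.51354524   75.87048071] [ 557.81527124 -271.06675359   60.05732568] [ 577.05753548 -251.36148377   87.02180182]
side tip 33 [ 567.49028939 -260.05648826   84.09171158]
grip 115 [514.1 -53.2  18.3] 0.32396830230186713 [490. -67.  15.] [541. -42.  22.]
grip 123 [507.2 -10.6  18.5] -0.00877391936436176 [480. -19.  15.] [538.  -5.  21.]
```

```bash
cat >> h.py <<'E'
def plan(p,yaw=None):
    s=telemetry.get_state(); R=rot(s["ee_rot"]); d=R.T@(np.array(p)-s["position"])/250
    t=0 if yaw is None else -((yaw-s["ee_rot"][2]+np.pi)%(2*np.pi)-np.pi)/np.pi
    print("at",s["position"].round(1),s["ee_rot"].round(4),"t",round(s["time_s"],2),"F",s["force"].round(1),"gap",round(s["finger_gap"],1),"ff",round(s["finger_force"],1),"shift",d.round(4),"turn",round(t,4))
E
python3 -c "
from h import *
plan((513,-35,170),.165)"
```

```text
at [319.  650.7 243.1] [-3.1407e+00  1.0000e-04  2.6858e+00] t 0.2 F [-0.   0.3  0. ] gap 92.6 ff 0.0 shift [-1.904  -2.1212  0.2946] turn 0.8024
```

>>> carry_out([
  [-0.13, -0.15, 0, 0.038, 0],
  [-0.26, -0.3, 0, 0.076, 0],
  [-0.39, -0.45, 0, 0.114, 0],
  [-0.52, -0.6, 0, 0.152, 0],
  [-0.65, -0.75, 0, 0.19, 0],
  [-0.78, -0.9, 0, 0.228, 0],
  [-0.86, -1, 0, 0.266, 0],
  [-0.9, -1, 0, 0.304, 0],
  [-0.9, -1, 0, 0.342, 0],
  [-0.9, -1, 0, 0.38, 0],
  [-0.9, -1, 0, 0.41, 0],
  [-0.9, -1, 0, 0.41, 0],
])

```text
time_s: 1.2
position: [411.2, 327.3, 243.7]
ee_rot: [3.141, 0.0, 1.393]
force: [0.2, 0.6, -0.0]
finger_gap: 92.8
finger_force: 0.0
```

```bash
python3 -c "
from h import *
plan((513,-35,170),.165)"
```

```text
at [411.2 327.3 243.7] [3.1415 0.     1.393 ] t 1.2 F [ 0.2  0.6 -0. ] gap 92.8 ff 0.0 shift [-1.3542  0.6571  0.2948] turn 0.3909
```

>>> carry_out([
  [-0.12, 0.06, 0.03, 0.038, 0],
  [-0.24, 0.12, 0.06, 0.076, 0],
  [-0.36, 0.18, 0.09, 0.114, 0],
  [-0.48, 0.24, 0.12, 0.152, 0],
  [-0.6, 0.3, 0.15, 0.19, 0],
  [-0.72, 0.36, 0.18, 0.228, 0],
  [-0.84, 0.42, 0.21, 0.266, 0],
  [-0.96, 0.48, 0.24, 0.304, 0],
  [-1, 0.54, 0.27, 0.342, 0],
  [-1, 0.6, 0.29, 0.38, 0],
  [-1, 0.657, 0.295, 0.391, 0],
  [-1, 0.657, 0.295, 0.391, 0],
])

```text
time_s: 2.2
position: [532.3, 52.4, 169.4]
ee_rot: [3.14, -0.001, 0.17]
force: [-0.0, 0.8, 0.3]
finger_gap: 93.0
finger_force: 0.0
```

```bash
python3 -c "
from h import *
plan((513,-35,170),.165)"
```

```text
at [532.3  52.4 169.4] [ 3.1402e+00 -1.1000e-03  1.7040e-01] t 2.2 F [-0.   0.8  0.3] gap 93.0 ff 0.0 shift [-0.1354  0.3314 -0.0022] turn 0.0017
```

>>> carry_out([
  [-0.05, 0.12, 0, 0, 0],
  [-0.1, 0.24, 0, 0, 0],
  [-0.135, 0.332, 0, 0.0017, 0],
  [-0.135, 0.332, 0, 0.0017, 0],
  [-0.135, 0.332, 0, 0.0017, 0],
])

```text
time_s: 2.62
position: [509.9, -35.3, 170.1]
ee_rot: [-3.141, 0.0, 0.165]
force: [-0.2, 0.1, 0.4]
finger_gap: 93.3
finger_force: 0.0
```

```bash
cat > grip.py <<'E'
from h import *
import sys
plan((513,-35,170),.165)
im,d,c=look("wrist"); P=pts(d,c); cv2.imwrite(f"pics/{sys.argv[1]}.png",im); np.savez("w.npz",im=im,P=P,d=d)
print(c["position"],c["rotation"])
h=cv2.cvtColor(im,cv2.COLOR_BGR2HSV)
m=cv2.inRange(h,(5,150,100),(18,255,255)); k,l,st,ce=cv2.connectedComponentsWithStats(m)
for i in range(1,k):
    q=P[(l==i)&(d>0)]
    if len(q)<60: continue
    q=q[q[:,2]>15]
    if len(q)<30: continue
    r=cv2.minAreaRect(q[:,:2].astype(np.float32))
    print("grip",st[i],r,q.mean(0).round(1))
m=cv2.inRange(h,(15,80,90),(32,255,255))
k,l,st,ce=cv2.connectedComponentsWithStats(m)
for i in range(1,k):
    if st[i,4]>40: q=P[(l==i)&(d>0)];print("brass",st[i],np.median(q,0).round(1),((q.min(0)+q.max(0))/2).round(1))
E
python3 grip.py w1
```

```text
at [509.9 -35.3 170.1] [-3.1411  0.      0.165 ] t 2.62 F [-0.2  0.1  0.4] gap 93.3 ff 0.0 shift [0.0123 0.0009 0.0005] turn 0.0
[588.14783663 -21.95664564 311.30556571] [ 2.85152526e+00 -1.62675947e-03 -1.40671377e+00]
grip [283 198  20  63 725] ((508.7084655761719, -14.530122756958008), (53.94127655029297, 9.437317848205566), 0.0270758755505085) [509.6 -14.6  19.6]
grip [333 198  20  63 727] ((515.4583740234375, -56.75099182128906), (54.65744400024414, 9.729279518127441), 18.959733963012695) [516.6 -56.3  19.6]
brass [ 273    0   89   20 1220] [672.6  -8.1  18.3] [678.8  -7.1  12.3]
brass [526  80   9  13  72] [ 652.9 -184.2    0.7] [ 651.9 -183.5    0.7]
brass [302  83  13  39 228] [611.7 -10.8   3.5] [610.7 -10.9   7.4]
brass [321  83  13  38 226] [615.1 -27.2   3.6] [613.6 -25.8   7.6]
brass [ 5 85 13  9 76] [ 5.824e+02  2.247e+02 -2.000e-01] [ 5.822e+02  2.247e+02 -3.000e-01]
brass [557 135   8  12  59] [ 616.4 -223.3    1.1] [ 615.7 -223.3    1.1]
brass [ 79 347  38  71 884] [531.8  16.6 247.5] [529.   16.5 244.8]
brass [ 513  346   43   72 1495] [546.8 -76.9 247.3] [543.9 -77.2 244.3]
brass [  283   434   357    37 10751] [536.3 -60.6 258.5] [536.1 -60.7 258. ]
```

View pics/w1.png

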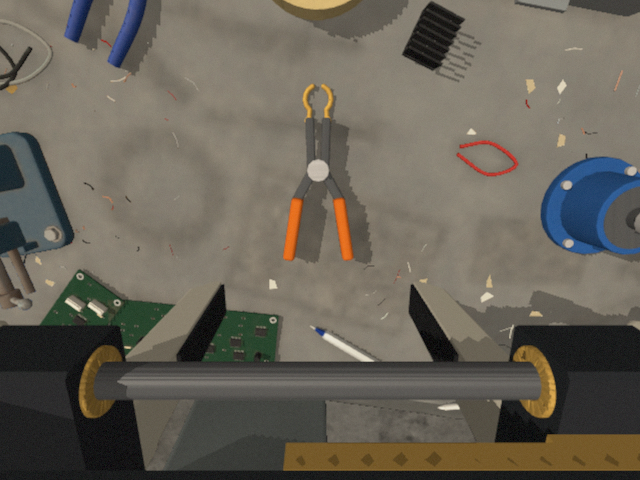

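The picture shows the grips at (293,229) and (343,229), the ring at (318,100), and the stub at the right edge at (638,218). The pliers' yaw is 0.166 and the grip point is about (514.6,-35.2). I go down to TCP z of 28, which puts the fingertips 3 mm above the bench.

>>> carry_out([
  [0.019, 0.003, 0.1, 0, 0],
  [0.019, 0.003, 0.22, 0, 0],
  [0.019, 0.003, 0.34, 0, 0],
  [0.019, 0.003, 0.44, 0, 0],
  [0.019, 0.003, 0.51, 0, 0],
  [0.019, 0.003, 0.55, 0, 0],
  [0.019, 0.003, 0.568, 0, 0],
  [0.019, 0.003, 0.568, 0, 0],
  [0.019, 0.003, 0.568, 0, 0],
])

```text
time_s: 3.42
position: [515.6, -33.7, 28.1]
ee_rot: [-3.141, -0.0, 0.166]
force: [0.3, -0.1, 0.8]
finger_gap: 92.8
finger_force: 0.0
```

```bash
python3 -c "
from h import *
plan((514.6,-35.2,28),.166)"
```

```text
at [515.6 -33.7  28.1] [-3.1412e+00 -1.0000e-04  1.6590e-01] t 3.42 F [ 0.3 -0.1  0.8] gap 92.8 ff 0.0 shift [-0.005   0.0052  0.0004] turn -0.0
```

>>> carry_out([
  [-0.005, 0.005, 0, 0, 0],
  [-0.005, 0.005, 0, 0, 0.2],
  [-0.005, 0.005, 0, 0, 0.4],
  [-0.005, 0.005, 0, 0, 0.6],
  [-0.005, 0.005, 0, 0, 0.8],
  [-0.005, 0.005, 0, 0, 1],
  [-0.005, 0.005, 0, 0, 1],
  [-0.005, 0.005, 0, 0, 1],
  [-0.005, 0.005, 0, 0, 1],
  [-0.005, 0.005, 0, 0, 1],
  [-0.005, 0.005, 0, 0, 1],
  [-0.005, 0.005, 0, 0, 1],
])

```text
time_s: 4.42
position: [514.3, -35.9, 27.9]
ee_rot: [-3.141, 0.0, 0.164]
force: [0.2, 0.3, 4.3]
finger_gap: 34.9
finger_force: 30.0
```

```bash
python3 -c "
from h import *
plan((514.6,-35.2,180),.166)"
```

```text
at [514.3 -35.9  27.9] [-3.1414  0.      0.164 ] t 4.42 F [0.2 0.3 4.3] gap 34.9 ff 30.0 shift [ 0.0015 -0.0027 -0.6082] turn -0.0006
```

>>> carry_out([
  [0, 0, -0.02, 0, 1],
  [0, 0, -0.06, 0, 1],
  [0, 0, -0.12, 0, 1],
  [0, 0, -0.2, 0, 1],
  [0, 0, -0.29, 0, 1],
  [0, 0, -0.38, 0, 1],
  [0, 0, -0.46, 0, 1],
  [0, 0, -0.52, 0, 1],
  [0, 0, -0.55, 0, 1],
  [0, 0, -0.56, 0, 1],
  [0, 0, -0.56, 0, 1],
  [0, 0, -0.56, 0, 1],
])

```text
time_s: 5.42
position: [514.0, -35.8, 167.3]
ee_rot: [-3.141, 0.001, 0.164]
force: [-1.1, 0.7, -2.5]
finger_gap: 34.8
finger_force: 30.0
```

```bash
python3 grip.py w2
```

```text
at [514.  -35.8 167.3] [-3.1414e+00  8.0000e-04  1.6440e-01] t 5.42 F [-1.1  0.7 -2.5] gap 34.8 ff 30.0 shift [-0.0036 -0.0037 -0.0109] turn -0.0002
[592.36151347 -22.43933058 308.38480264] [ 2.85072686e+00 -1.94227107e-03 -1.40739727e+00]
grip [ 277  254   26  108 2290] ((514.5928344726562, -22.867815017700195), (57.05501174926758, 13.383667945861816), 5.5608906745910645) [514.1 -23.2 158.9]
grip [ 333  254   23  108 2285] ((518.6742553710938, -47.419063568115234), (57.29594802856445, 12.851046562194824), 13.53778076171875) [518.6 -47.2 159.3]
brass [ 267    0   97   25 1673] [674.1  -8.1  22.5] [679.9  -6.5  12.6]
brass [264  43  24  66 724] [ 6.129e+02 -1.000e-01  1.425e+02] [626.3   8.   76.4]
brass [343  42  23  66 720] [619.7 -34.9 142.6] [633.6 -41.1  76.2]
brass [526  84   9  14  75] [ 652.7 -184.     0.8] [ 652.2 -184.3    1.2]
brass [ 2 90 12  9 75] [ 5.823e+02  2.245e+02 -1.000e-01] [ 5.822e+02  2.246e+02 -1.000e-01]
brass [557 139   8  12  60] [ 616.3 -223.1    1.2] [ 616.1 -223.2    1.1]
brass [392 345  20  73 795] [546.7 -48.7 244.9] [542.7 -49.5 241.5]
brass [223 346  20  72 719] [540.5 -12.5 244.6] [531.9 -11.7 226. ]
brass [  121   434   455    37 13692] [537.2 -41.5 255.5] [ -27.5 -675.2 -319.1]
```

View pics/w2.png

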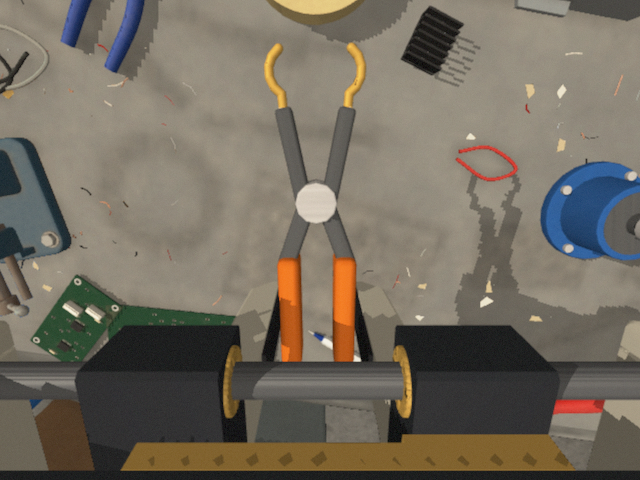

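The grips are at the stop (36 mm) and the ring is spread, with halves at (275,75) and (353,75), symmetric about the pliers. I measure ring and pitch in the tool frame and plan the move to hover over the stub.

```bash
cat > ring.py <<'E'
from h import *
def measure(P,im,s):
    h=cv2.cvtColor(im,cv2.COLOR_BGR2HSV); T=(P-s["position"])@rot(s["ee_rot"])
    ok=(T[...,0]>85)&(T[...,0]<135)&(abs(T[...,1])<35)&(T[...,2]>10)&(T[...,2]<40)&(cv2.inRange(h,(15,80,60),(32,255,255))>0)
    for sg in (-1,1):
        q=T[ok&(T[...,1]*sg>0)]; print("half",len(q),"min",np.percentile(q,2,0).round(1),"max",np.percentile(q,98,0).round(1),"med",np.median(q,0).round(1))
    o=(abs(T[...,1])<35)&(T[...,0]>-30)&(T[...,0]<40)&(T[...,2]>-5)&(T[...,2]<30)&(cv2.inRange(h,(5,150,100),(18,255,255))>0)
    q=T[o]; q=q[q[:,2]<np.percentile(q[:,2],60)]; print("grip top slope",np.polyfit(q[:,0],q[:,2],1), "y mid",(q[:,1].min()+q[:,1].max())/2)
if __name__=="__main__":
    z=np.load("w.npz"); measure(z["P"],z["im"],telemetry.get_state())
    plan((464.5,-281,157),.166)
E
python3 ring.py
```

```text
half 676 min [ 90.9 -22.3  22.2] max [114.6 -13.8  26.4] med [103.  -18.4  24.4]
half 671 min [90.9 11.5 22.4] max [114.9  19.8  26.1] med [103.6  15.9  24.3]
grip top slope [1.54196100e-03 7.67146908e+00] y mid -0.4053109573581253
at [513.9 -35.9 167.1] [-3.1414e+00  1.3000e-03  1.6410e-01] t 5.47 F [-0.1 -0.  -1.4] gap 34.7 ff 30.0 shift [-0.3552  0.935   0.0407] turn -0.0006
```

>>> carry_out([
  [-0.02, 0.05, 0, 0, 1],
  [-0.06, 0.15, 0.01, 0, 1],
  [-0.1, 0.27, 0.02, 0, 1],
  [-0.15, 0.4, 0.03, 0, 1],
  [-0.2, 0.53, 0.04, 0, 1],
  [-0.25, 0.66, 0.04, 0, 1],
  [-0.29, 0.77, 0.04, 0, 1],
  [-0.32, 0.86, 0.04, 0, 1],
  [-0.345, 0.91, 0.04, 0, 1],
  [-0.355, 0.938, 0.04, 0, 1],
  [-0.355, 0.938, 0.04, 0, 1],
  [-0.355, 0.938, 0.04, 0, 1],
])

```text
time_s: 6.47
position: [465.0, -281.2, 157.3]
ee_rot: [-3.14, 0.001, 0.164]
force: [1.0, 0.2, -1.3]
finger_gap: 34.8
finger_force: 30.0
```

```bash
cat > stub.py <<'E'
from h import *
from ring import measure
import sys
plan((464.6,-282,157),.166); s=telemetry.get_state()
im,d,c=look("wrist"); P=pts(d,c); cv2.imwrite(f"pics/{sys.argv[1]}.png",im); np.savez("w.npz",im=im,P=P,d=d)
measure(P,im,s)
box=(abs(P[...,0]-567)<25)&(abs(P[...,1]+264)<25)
m=box&(abs(P[...,2]-86)<2.5); q=P[m]; v,u=np.nonzero(m)
print("tip",len(q),q.mean(0).round(1),q.min(0).round(1),q.max(0).round(1),u.mean(),v.mean())
m=(abs(P[...,0]-567)<35)&(abs(P[...,1]+264)<35)&(abs(P[...,2]-50)<2.5); q=P[m].astype(np.float32)
print("housing top",len(q),q.mean(0).round(1),cv2.minEnclosingCircle(q[:,:2].copy()))
T=(P-s["position"])@rot(s["ee_rot"])
print("tip in tool",T[box&(abs(P[...,2]-86)<2.5)].mean(0).round(1))
E
python3 stub.py w3
```

```text
at [ 465.  -281.2  157.3] [-3.1405e+00  8.0000e-04  1.6380e-01] t 6.47 F [ 1.   0.2 -1.3] gap 34.8 ff 30.0 shift [-0.002   0.0028  0.001 ] turn -0.0007
half 653 min [ 90.8 -22.2  22.8] max [114.4 -13.8  26.6] med [103.  -18.3  24.5]
half 657 min [90.7 11.6 22.6] max [114.7  19.8  26.2] med [103.   15.9  24.5]
grip top slope [1.09966565e-03 7.87386458e+00] y mid -0.2464199074863611
tip 796 [ 568.1 -265.6   85.4] [ 558.8 -274.5   83.5] [ 577.5 -256.3   88.3] 319.38693467336685 85.78517587939699
housing top 4355 [ 570.5 -264.1   50.1] ((568.3365478515625, -265.7303466796875), 28.946582794189453)
tip in tool [104.3   1.4  71.8]
```

View pics/w3.png

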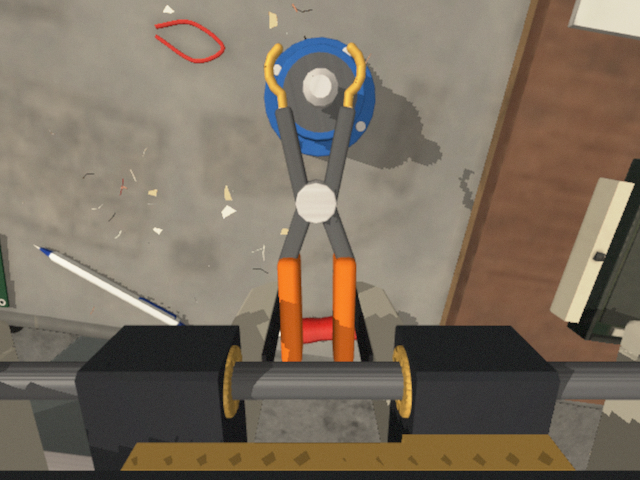

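The stub tip is at (319,86), between the ring halves, about 2.6 mm off to the tool's +y side. I correct that, lower the ring to just above the tip and check.

>>> carry_out([
  [0.002, 0.01, 0, 0, 1],
  [0.002, 0.01, 0.02, 0, 1],
  [0.002, 0.01, 0.05, 0, 1],
  [0.002, 0.01, 0.08, 0, 1],
  [0.002, 0.01, 0.11, 0, 1],
  [0.002, 0.01, 0.125, 0, 1],
  [0.002, 0.01, 0.13, 0, 1],
  [0.002, 0.01, 0.13, 0, 1],
  [0.002, 0.01, 0.13, 0, 1],
])

```text
time_s: 7.27
position: [466.0, -284.4, 125.4]
ee_rot: [3.142, 0.0, 0.164]
force: [0.9, 0.2, -1.6]
finger_gap: 34.9
finger_force: 30.0
```

```bash
python3 stub.py w4
```

```text
at [ 466.  -284.4  125.4] [3.1416e+00 1.0000e-04 1.6380e-01] t 7.27 F [ 0.9  0.2 -1.6] gap 34.9 ff 30.0 shift [-0.0038 -0.0103 -0.1265] turn -0.0007
half 642 min [ 90.4 -21.9  20.8] max [114.3 -13.8  26.4] med [102.6 -18.2  24.5]
half 645 min [90.7 11.6 22.6] max [114.6  19.9  26.3] med [102.5  15.9  24.5]
grip top slope [1.79985765e-03 7.86289130e+00] y mid -0.17036161283987283
tip 1085 [ 568.1 -265.6   85.4] [ 558.9 -274.9   83.5] [ 577.7 -256.6   88.2] 312.9345622119816 78.38525345622119
housing top 5374 [ 570.3 -265.5   50.1] ((568.3345947265625, -265.6491394042969), 28.972694396972656)
tip in tool [103.8  -1.8  39.9]
```

>>> carry_out([
  [0.001, -0.002, 0.01, 0, 1],
  [0.001, -0.002, 0.03, 0, 1],
  [0.001, -0.002, 0.05, 0, 1],
  [0.001, -0.002, 0.07, 0, 1],
  [0.001, -0.002, 0.09, 0, 1],
  [0.001, -0.002, 0.11, 0, 1],
  [0.001, -0.002, 0.13, 0, 1],
  [0.001, -0.002, 0.15, 0, 1],
  [0.001, -0.002, 0.165, 0, 1],
  [0.001, -0.002, 0.172, 0, 1],
  [0.001, -0.002, 0.174, 0, 1],
  [0.001, -0.002, 0.174, 0, 1],
])

```text
time_s: 8.32
position: [466.1, -283.7, 81.8]
ee_rot: [-3.142, 0.0, 0.164]
force: [-0.9, -0.5, -2.9]
finger_gap: 35.2
finger_force: 30.0
```

```bash
python3 stub.py w5; python3 -c "
from h import *
im,d,c=look('side'); cv2.imwrite('pics/side5.png',cv2.resize(im[150:280,280:440],None,fx=4,fy=4)[:600])"
```

```text
at [ 466.1 -283.7   81.8] [-3.1415e+00  1.0000e-04  1.6390e-01] t 8.32 F [-0.9 -0.5 -2.9] gap 35.2 ff 30.0 shift [-0.005  -0.0079 -0.3008] turn -0.0007
half 728 min [ 90.8 -22.2  22.8] max [114.5 -13.8  31.9] med [102.9 -18.3  24.7]
half 732 min [91.1 11.7 22.7] max [114.9  21.   32.1] med [103.3  16.2  24.6]
grip top slope [9.38727021e-04 7.84662317e+00] y mid -0.1652156657616377
tip 1947 [ 568.  -265.6   85.5] [ 558.8 -275.    83.5] [ 577.3 -256.6   88.1] 313.5572675911659 60.95120698510529
housing top 9025 [ 570.3 -265.3   50.1] ((568.337158203125, -265.53826904296875), 29.001178741455078)
tip in tool [103.5  -1.2  -3.7]
```

View pics/w5.png

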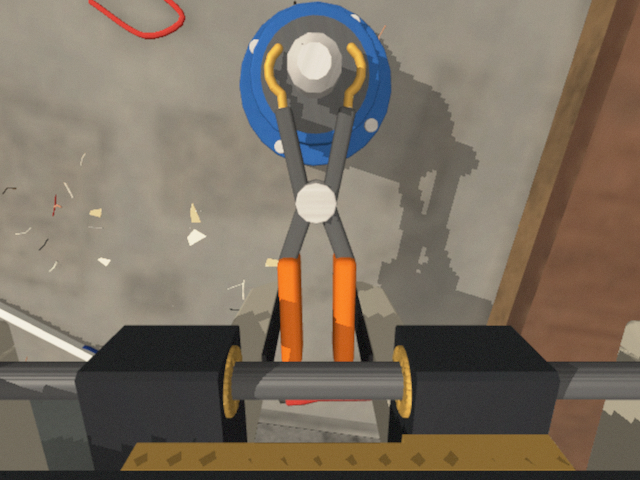

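View pics/side5.png

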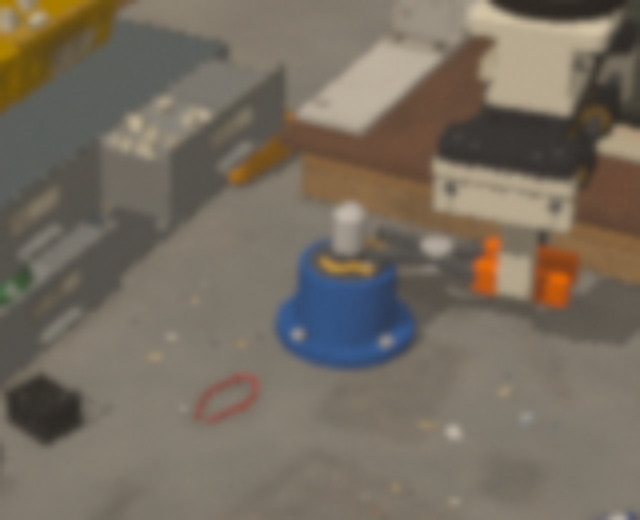

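The wrist view shows the ring halves at (275,75) and (355,75), evenly spaced about the stub at (314,61). By depth, the ring's wire centre is at about 55.3 mm, mid-groove, level and off the housing. The side view agrees, with the ring showing around the stub just above the housing at about (345,265).

```bash
python3 -c "
from workcell import job; print(job.job_done())"
```

```text
the job is handed in; nothing more can be done
None
```

The job is handed in: the ring sits spread in the groove, level, within about 0.5 mm of centre and clear of the housing, with the pliers still squeezed, at about 8.4 s on the robot's clock.

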